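# Gauge the depth of an angled blind bore

## Robot

A 6-joint arm with a two-finger parallel gripper is mounted at the origin on a cart in front of the work surface, level with it; the furniture and walls round the work are solid. World frame = base frame: x ahead of the robot, y to its left, z up, the work surface at z = 0. Lengths are in m, angles in degrees, forces in N, time in s.
With the tool pointing down it reaches from about 0.375 to 0.9 m from the base axis. Payload 3.1 kg.
Tool frame: the origin (TCP) lies midway between the tips of the shut fingers; the grasp point (between the pads) lies 19 mm behind it (manip.grasp_offset is the distance from the TCP to the grasp point, in m); z points along the fingers, y is the line along which they close (so a half turn about z gives the same grasp; the last joint's range is limited). The gripper opens to 87 mm and grips with 3 to 60 N. Pads are 19 mm wide; open, the fingers measure 117 mm over their backs; the gripper's body (75 mm by 190 mm) begins 51 mm behind the grasp point.
Start: joints at [62.309, 30.224, 82.088, -0, 67.689, -10.227], TCP at [0.188, 0.596, 0.223] pointing down, gripper open.
Joint ranges: [-176.69, 176.69], [-43.24, 126.21], [12.49, 139.97], [-82, 262], [0, 151.66], [-163.58, 163.58]. Speed limits (degrees/s): [159.86, 159.86, 180, 180, 180, 180].

## Interface

Orientations are given as [roll, pitch, yaw] about the fixed x, y, z axes, in that order (R = Rz(yaw) Ry(pitch) Rx(roll)).
In Python, from station import manip gives the robot as it stands.
- The arm moves only by the tool play_rows, never from a script. Its argument "commands" is a list of rows, each an object with "travel": the shift along the tool's x, y, z normalised to -1 to 1, where 1 is 50 mm, a list of three; "twist": the turn about the tool's z normalised to -1 to 1, where 1 is 8 degrees; "grip": the closure, from 0 (fully open) to 1 (shut). A call has 1 to 20 rows; each row shifts and turns the commanded pose from where the row before left it, along the tool's axes as they then stand; what a row does not reach is not made up. A row lasts 1/10 s, in which the tool goes at most 50 mm and 8.59 degrees, less where a joint would pass 70% of its speed; a pose out of reach is approached as far as the arm can. A call with a number of a shift or a turn outside -1 to 1 is refused whole. A call with a gripper value outside its range is refused whole. The fingers move at their own pace and stop on an object; "squeeze" is the grip in N (left out, the last holds). Time passes only in rows, so rows that do not move let the fingers close. It gives the time, the measured TCP pose, the force, the opening and the grip force at its end, in the units of the state.
- manip.read_state(): the state, without advancing time (a new reading comes with each control period).
- manip.capture(name): name is "side" or "top"; returns a dict with "img" (420x560x3 uint8, red, green, blue), "mtx" (3x3 intrinsics, pixels), "cam_to_world" (4x4, takes a point from camera to world coordinates). Camera axes: x right, y down, z forward; pixel columns grow to the right and rows downward; lengths in m; the calibration is good to about 2 mm. A picture is of the moment at which its call begins. There is no depth.
- manip.sign_off(): hands the job in; it is judged then, once.
The state is a dict: "time": time; "joint_positions": joint angles; "qvel": joint speeds; "effort": joint torques, N m; "tcp_pos": TCP position; "orientation": TCP orientation; "force": force on the tool from outside, world axes, zero at the start; "wrist_torque": the same for the moment, N m; "grip_width": opening from 0.0 (shut) to 1.0 (fully open); "grasp_force": force on a finger pad.
Only numpy, scipy, OpenCV 4.12 (cv2) and the standard library are available. Lean on these libraries where they do the work, as an engineer would, in place of code of your own. Each camera call takes 0.05 s, during which the arm holds its last target. There are 200 camera calls.

## Task

Check whether the blind bore in the clamped aluminium housing was drilled deep enough: take the gauge rod from its wooden stand, push it into the bore until it bottoms firmly, and leave it there. Then read the red band on the rod: if the band has gone completely into the bore, swing the flag lever well over to the green side; if the band still stands out of the bore, swing it well over to the red side. Do not disturb the glue bottle or the tape roll.

Things in the scene. Friction and masses are not known exactly. Their poses are not given: they have to be found in the camera images.
- rod: Loose gauge rod, 150 mm long, about 0.15 kg: steel shaft of 18 mm diameter with a tapered nose (8 mm wide at the tip, full width from 10 mm up), red band from 58 to 74 mm above the tip, black round handle of 28 mm diameter from 95 to 150 mm. Origin at the tip, z along the rod towards the handle. It starts upright in the wooden stand.
- rod_tip (a point): The tip of the rod's nose.
- rod_grip (a point): Point on the rod's axis in the handle, 126 mm above the tip, where it is well gripped.
- stand: Fixed light wooden block (60 x 60 mm, top at z = 60 mm) on a dark foot of 85 x 85 mm; origin under its centre. The rod stands in its middle hole, 21 mm in diameter and 45 mm deep: its tip is 15 mm above the worktop and must be raised 50 mm to come clear.
- fixture: Fixed angle fixture: dark steel base plate 150 (x) x 130 (y) mm, with blue cheeks that carry an aluminium housing 60 x 76 x 100 mm, up to 140 mm high. Origin under the base's centre. The blind bore leans 30 degrees from vertical: the direction out of it is (-0.5, 0, 0.866) in the fixture's frame, up and towards the robot.
- bore_mouth (a point): Centre of the bore's mouth in the housing's sloping upper face, at (-35, 0, 125) mm in the fixture's frame. Bore 21 mm in diameter, 5 mm chamfer. About 26 mm down a sprung rubber pad in its back wall grips the rod: about 2 to 7 N push it on, and it stays where it is left. With the rod bottomed it is 80 mm in if the bore is fully drilled, 55 mm if short; which differs from start to start.
- full_floor (a joint): Sprung brass disc (under 2 N) at the bottom of a fully drilled bore: 0 free, 0.005 m when pressed hard down by the bottomed rod. Stays 0 when the bore is short.
- short_floor (a joint): The same disc at the bottom of a bore that was drilled short: 0 free, 0.005 m when pressed hard down by the bottomed rod. Stays 0 when the bore is fully drilled.
- flag (a joint): Flag lever on its grey base: 0 upright (undecided), +0.7 rad leaning fully to the green plate (the base's +y, the robot's left), -0.7 rad fully to the red plate (the base's -y). It stays where it is left; about 1 N at the knob moves it. It swings about the base's x axis.
- flag_base: Fixed grey base of the flag, 70 (x) x 120 (y) mm and 12 mm thick, with a green plate at its +y end and a red plate at its -y end; block in the middle up to 53 mm height. Origin under its centre. A desk lamp hangs over the bench farther right (x above 0.4 m, y below -0.2 m): draw the arm in towards the base before swinging past it.
- flag_pivot (a point): Point on the lever's axis, 44 mm above the worktop over the middle of the base.
- flag_top (a point): Top of the white knob on the lever, 96 mm from the pivot. The knob is 22 mm in diameter and about 38 mm long, on a rod of 10 mm diameter.
- glue_bottle: Loose white glue bottle with a blue nozzle, 48 mm in diameter, 119 mm high, to be left alone. Origin under its centre.
- tape_roll: Loose roll of beige tape lying flat, 78 mm in diameter, 19 mm high, to be left alone. Origin under its centre.

How it is judged:
By the outcome, as a careful person would: the job done as asked, in the order asked, and still so for the second after the job is handed in, with the robot touching nothing.
It also fails if it takes over 59 s, if anything falls off the work surface, if the arm or the gripper's body presses on something with over 40 N, if the wrist force passes 120 N, or if a joint passes its speed limit or range.

## Working session

There is one attempt and no reset: what is moved stays moved. The work goes in short steps, Python scripts to look and compute and a tool call to move; the robot and the scene stay as the last step left them, time stands still between calls to the robot, and variables do not carry over. Pictures are saved under pics/ and viewed, at most 10 in all, crops included, and the job is handed in when it is done.

Besides the shell and the picture viewer there is one more tool, called after "Call:" as name(argument=value, ...), one argument or row to a line, values as JSON. play_rows: Moves the arm, as the interface text tells. Scaled input: -1 to 1 covers 50 mm each way for a shift and 8 degrees each way for a turn. Its arguments: {"type":"object","properties":{"commands":{"type":"array"},"squeeze":{"type":"number"}},"required":["commands"]}

```bash
mkdir -p pics; ls; python3 - <<'E'
from station import manip
import cv2,numpy as np
print(manip.read_state())
for n in("side","top"):
    c=manip.capture(n); cv2.imwrite(f"pics/{n}0.png",c["img"][:,:,::-1]); np.savez(f"pics/{n}0.npz",**c); print(c["mtx"].round(1).tolist(),c["cam_to_world"].round(3).tolist())
E
```

```text
pics
{'time': 0.0, 'joint_positions': array([ 6.23088689e+01,  3.02789377e+01,  8.21570028e+01,  5.37562552e-04,
        6.76887810e+01, -1.02264981e+01]), 'qvel': array([-0.04374649,  0.04574486,  0.00141684,  0.05403115, -0.05813655,
        0.02305258]), 'effort': array([-1.87405429e-03, -4.40038204e+01, -1.76589471e+01,  6.34172349e-02,
        5.83237270e-02, -1.29385617e-04]), 'tcp_pos': array([0.18718638, 0.59553858, 0.22156852]), 'orientation': array([-1.79877348e+02, -2.26320050e-02,  1.62535138e+02]), 'force': array([-0.09554066,  0.24718352,  0.2242616 ]), 'wrist_torque': array([ 0.02253185,  0.03098895, -0.01571403]), 'grasp_force': 0.0, 'grip_width': 1.0013611784002643}
[[502.7, 0.0, 273.4], [0.0, 502.7, 215.8], [0.0, 0.0, 1.0]] [[0.843, -0.249, 0.477, 0.137], [-0.539, -0.375, 0.755, -0.607], [-0.009, -0.893, -0.45, 0.57], [0.0, 0.0, 0.0, 1.0]]
[[453.2, 0.0, 287.0], [0.0, 453.2, 203.9], [0.0, 0.0, 1.0]] [[-0.012, -0.989, 0.146, 0.461], [-1.0, 0.011, -0.007, 0.154], [0.005, -0.146, -0.989, 1.028], [0.0, 0.0, 0.0, 1.0]]
```

View pics/side0.png

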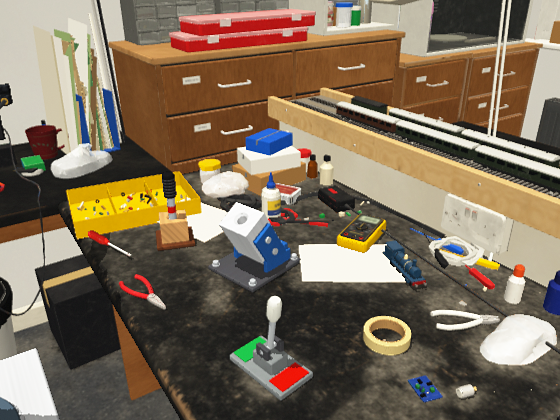

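View pics/top0.png

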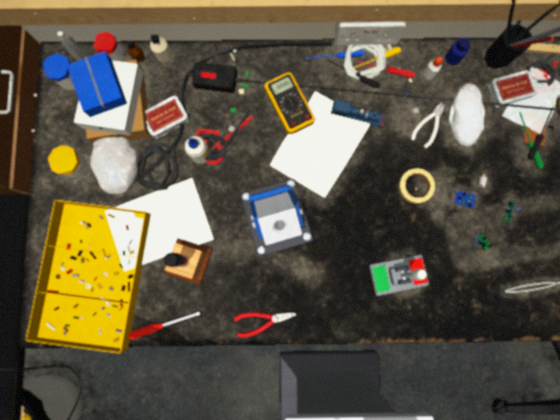

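```bash
python3 - <<'E'
import cv2,numpy as np
t=cv2.imread("pics/top0.png");s=cv2.imread("pics/side0.png")
def crop(im,x,y,w,h,S):
    return cv2.resize(im[y:y+h,x:x+w],(w*S,h*S),interpolation=cv2.INTER_CUBIC)
a=crop(t,150,170,180,100,4); b=crop(s,150,165,160,130,4)
# 
im=np.zeros((600,800,3),np.uint8)
im[0:300,0:400]=crop(t,235,175,80,60+0,5)[:300]
im[300:600,0:400]=crop(t,155,215,80,60,5)
im[0:300,400:]=crop(s,205,198,100,75,4)
im[300:600,400:]=crop(s,140,170,80,80,5)[:400,:400][:300]
cv2.imwrite("pics/crops.png",im)
E
```

```text
(no output)
```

View pics/crops.png

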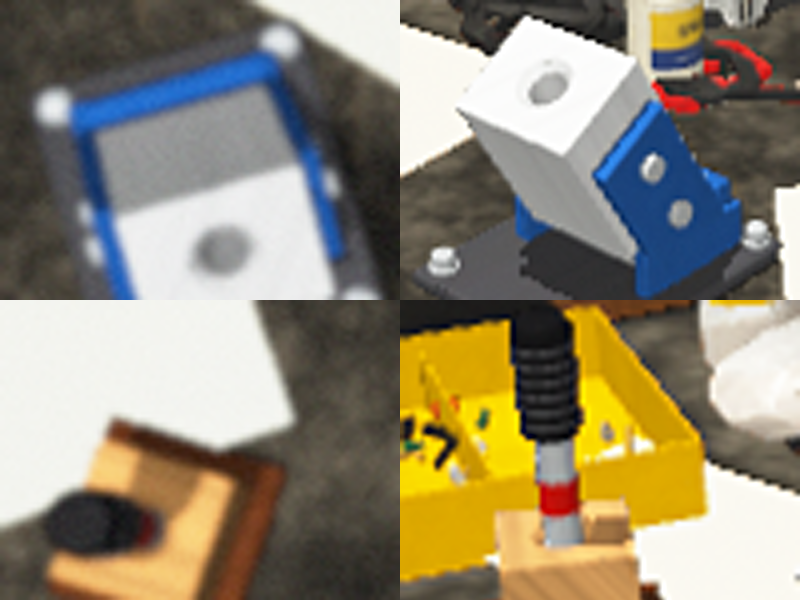

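```bash
cat >h.py <<'E'
import numpy as np,cv2
from station import manip
def ray(c,p):
    d=np.linalg.solve(c["mtx"],np.array([p[0],p[1],1.])); M=c["cam_to_world"]; d=M[:3,:3]@d
    return M[:3,3],d/np.linalg.norm(d)
def onz(c,p,z):
    o,d=ray(c,p); return o+d*(z-o[2])/d[2]
def tri(c1,p1,c2,p2):
    o1,d1=ray(c1,p1);o2,d2=ray(c2,p2)
    t=np.linalg.lstsq(np.c_[d1,-d2],o2-o1,rcond=None)[0]
    a,b=o1+t[0]*d1,o2+t[1]*d2
    return (a+b)/2,np.linalg.norm(a-b)
def proj(c,P):
    M=np.linalg.inv(c["cam_to_world"]); q=c["mtx"]@(M[:3,:3]@np.asarray(P)+M[:3,3]); return q[:2]/q[2]
def cen(im,m,box):
    x,y,w,h=box; k=np.zeros(m.shape,bool);k[y:y+h,x:x+w]=m[y:y+h,x:x+w]
    v,u=np.nonzero(k); return u.mean(),v.mean(),len(u)
E
python3 - <<'E'
from h import *
np.set_printoptions(precision=4,suppress=True)
S=dict(np.load("pics/side0.npz"));T=dict(np.load("pics/top0.npz"))
bt,bs=(279.4,225),(242,219.3)
print("bore",tri(S,bs,T,bt),onz(T,bt,.125),onz(S,bs,.125))
for n in((246,196.4),(291,183)):print("bolt",onz(T,n,.012))
a,b=onz(T,(259,218),.14),onz(T,(294.6,208),.14);d=a-b;print("yaw",np.degrees(np.arctan2(-d[0],d[1])))
i=S["img"].astype(int);red=(i[...,0]>130)&(i[...,1]<70)&(i[...,2]<70)
r=cen(i,red,(160,200,25,20));print("band",r,onz(S,r[:2],.081))
it=T["img"].astype(int);dk=it.sum(2)<110
r2=cen(it,dk,(163,250,17,20));print("handle",r2,onz(T,(169.5,259.7),.165),onz(S,(168.5,174),.165))
for nm,c,bx in(("g",lambda i:(i[...,1]>120)&(i[...,0]<90),0),):pass
for C,n,bg,br in((T,"top",(365,260,30,35),(395,250,40,45)),(S,"side",(225,335,45,35),(265,360,50,35))):
    j=C["img"].astype(int)
    g=cen(j,(j[...,1]>110)&(j[...,0]<80)&(j[...,2]<110),bg);r=cen(j,(j[...,0]>130)&(j[...,1]<60),br)
    G,R=onz(C,g[:2],.013),onz(C,r[:2],.013);print(n,g,r,G,R)
print("knob",tri(S,(274,308),T,(420.5,275)))
E
```

```text
bore (array([0.5523, 0.1638, 0.1223]), np.float64(0.00030859015768298757)) [0.5522 0.1637 0.125 ] [0.5496 0.1591 0.125 ]
bolt [0.6296 0.2401 0.012 ]
bolt [0.6594 0.1375 0.012 ]
yaw 15.151690369005593
band (np.float64(171.625), np.float64(209.25), 48) [0.4839 0.3647 0.081 ]
handle (np.float64(177.09756097560975), np.float64(259.4878048780488), 41) [0.4848 0.3715 0.165 ] [0.4857 0.3646 0.165 ]
top (np.float64(380.5813953488372), np.float64(278.27242524916943), 301) (np.float64(416.9496855345912), np.float64(267.2641509433962), 159) [ 0.4424 -0.0579  0.013 ] [ 0.4655 -0.1398  0.013 ]
side (np.float64(248.121875), np.float64(349.29375), 320) (np.float64(288.57090239410684), np.float64(376.548802946593), 543) [ 0.4358 -0.0545  0.013 ] [ 0.4569 -0.1396  0.013 ]
knob (array([ 0.4496, -0.1129,  0.1265]), np.float64(0.0008067083391273844))
```

Call:
play_rows(
  commands=[
    {"travel": [0,0,0],"twist": -0.83,"grip": 0},
    {"travel": [0,0,0],"twist": -0.83,"grip": 0},
    {"travel": [0,0,0],"twist": -0.83,"grip": 0},
    {"travel": [0,0,0],"twist": -0.83,"grip": 0},
    {"travel": [0,0,0],"twist": -0.83,"grip": 0},
    {"travel": [0,0,0],"twist": 0,"grip": 0},
    {"travel": [0,0,0],"twist": 0,"grip": 0},
  ],
)

```text
time: 0.8
tcp_pos: [0.1874, 0.596, 0.2222]
orientation: [-180.0, -0.0, -164.4]
force: [0.8, -0.3, 0.7]
grip_width: 0.999
grasp_force: 0.0
```

```bash
cat >>h.py <<'E'
def rot(o):
    from scipy.spatial.transform import Rotation as R
    return R.from_euler("xyz",o,degrees=True).as_matrix()
def plan(target,n=1):
    s=manip.read_state(); d=rot(s["orientation"]).T@(np.asarray(target)-s["tcp_pos"])
    print("t",round(s["time"],2),"tcp",s["tcp_pos"].round(4),"rpy",s["orientation"].round(2),"F",s["force"].round(1),"w",round(s["grip_width"],3),"gf",round(s["grasp_force"],1))
    print("total units",(d/.05).round(3),"per row",(d/.05/n).round(3))
E
python3 -c "
from h import *
plan([.4845,.366,.225],10);print(manip.read_state()['joint_positions'].round(1))"
```

```text
t 0.8 tcp [0.1874 0.596  0.2222] rpy [-1.7997e+02 -3.0000e-02 -1.6440e+02] F [ 0.8 -0.3  0.7] w 0.999 gf 0.0
total units [-4.487 -6.027 -0.055] per row [-0.449 -0.603 -0.006]
[ 62.3  30.2  82.1   0.   67.7 -43.3]
```

Call:
play_rows(
  commands=[
    {"travel": [-0.45,-0.6,0],"twist": 0,"grip": 0},
    {"travel": [-0.45,-0.6,0],"twist": 0,"grip": 0},
    {"travel": [-0.45,-0.6,0],"twist": 0,"grip": 0},
    {"travel": [-0.45,-0.6,0],"twist": 0,"grip": 0},
    {"travel": [-0.45,-0.6,0],"twist": 0,"grip": 0},
    {"travel": [-0.45,-0.6,0],"twist": 0,"grip": 0},
    {"travel": [-0.45,-0.6,0],"twist": 0,"grip": 0},
    {"travel": [-0.45,-0.6,0],"twist": 0,"grip": 0},
    {"travel": [-0.45,-0.6,0],"twist": 0,"grip": 0},
    {"travel": [-0.45,-0.6,0],"twist": 0,"grip": 0},
    {"travel": [0,0,0],"twist": 0,"grip": 0},
    {"travel": [0,0,0],"twist": 0,"grip": 0},
  ],
)

```text
time: 2.0
tcp_pos: [0.4857, 0.3678, 0.2223]
orientation: [180.0, -0.1, -164.5]
force: [-0.6, -1.2, -0.0]
grip_width: 1.003
grasp_force: 0.0
```

```bash
python3 - <<'E'
from h import *
plan([.4845,.366,.122],4)
c=manip.capture("side");im=c["img"][:,:,::-1]
P=manip.read_state()["tcp_pos"];print(proj(c,P))
cv2.imwrite("pics/s1.png",cv2.resize(im[80:260,80:320],(800,600),interpolation=cv2.INTER_CUBIC))
E
```

```text
t 2.0 tcp [0.4857 0.3678 0.2223] rpy [ 1.7998e+02 -6.0000e-02 -1.6447e+02] F [-0.6 -1.2 -0. ] w 1.003 gf 0.0
total units [ 0.032 -0.029  2.005] per row [ 0.008 -0.007  0.501]
[164.62669808 148.23607176]
```

View pics/s1.png

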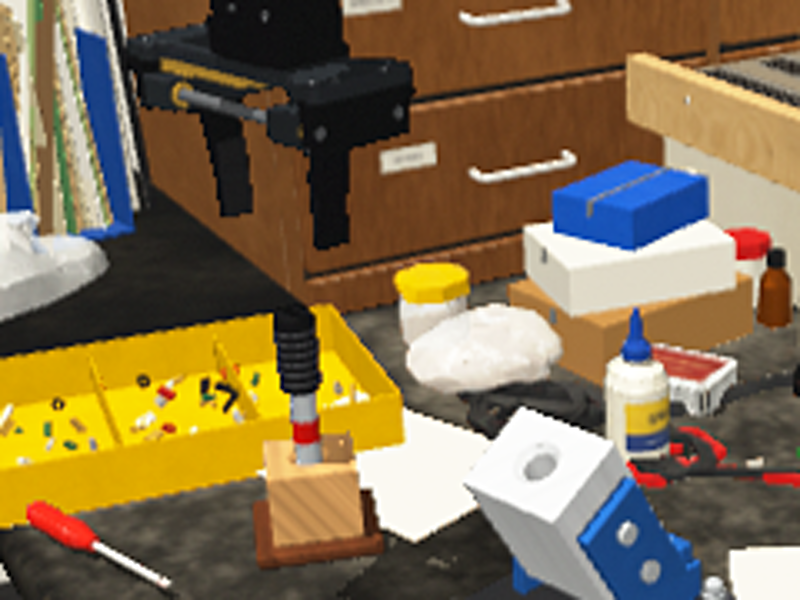

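The picture shows the open gripper squarely over the rod (its handle at about (295,350) in the crop), so I can descend and grip.

Call:
play_rows(
  commands=[
    {"travel": [0.03,-0.03,0.4],"twist": 0,"grip": 0},
    {"travel": [0,0,0.4],"twist": 0,"grip": 0},
    {"travel": [0,0,0.4],"twist": 0,"grip": 0},
    {"travel": [0,0,0.4],"twist": 0,"grip": 0},
    {"travel": [0,0,0.4],"twist": 0,"grip": 0},
    {"travel": [0,0,0],"twist": 0,"grip": 0.3},
    {"travel": [0,0,0],"twist": 0,"grip": 0.6},
    {"travel": [0,0,0],"twist": 0,"grip": 1},
    {"travel": [0,0,0],"twist": 0,"grip": 1},
    {"travel": [0,0,0],"twist": 0,"grip": 1},
    {"travel": [0,0,0],"twist": 0,"grip": 1},
    {"travel": [0,0,0],"twist": 0,"grip": 1},
    {"travel": [0,0,0],"twist": 0,"grip": 1},
  ],
  squeeze=12,
)

```text
time: 3.35
tcp_pos: [0.4845, 0.3666, 0.1227]
orientation: [180.0, 0.0, -164.3]
force: [-0.4, 0.0, -0.5]
grip_width: 0.354
grasp_force: 0.0
```

```bash
python3 - <<'E'
from h import *
plan([.4845,.366,.122],4)
print(manip.grasp_offset)
E
```

```text
t 3.35 tcp [0.4845 0.3666 0.1227] rpy [ 1.8000e+02  1.0000e-02 -1.6427e+02] F [-0.4  0.  -0.5] w 0.354 gf 0.0
total units [ 0.003 -0.011  0.014] per row [ 0.001 -0.003  0.003]
0.0187
```

Width is 31 mm and still closing; I'll wait, then lift 80 mm.

Call:
play_rows(
  commands=[
    {"travel": [0,0,0],"twist": 0,"grip": 1},
    {"travel": [0,0,0],"twist": 0,"grip": 1},
    {"travel": [0,0,0],"twist": 0,"grip": 1},
    {"travel": [0,0,0],"twist": 0,"grip": 1},
  ],
)

```text
time: 3.75
tcp_pos: [0.4844, 0.3669, 0.1226]
orientation: [180.0, 0.0, -164.3]
force: [-0.4, 2.2, -0.1]
grip_width: 0.321
grasp_force: 11.9
```

Call:
play_rows(
  commands=[
    {"travel": [0,0,-0.2],"twist": 0,"grip": 1},
    {"travel": [0,0,-0.4],"twist": 0,"grip": 1},
    {"travel": [0,0,-0.6],"twist": 0,"grip": 1},
    {"travel": [0,0,-0.6],"twist": 0,"grip": 1},
    {"travel": [0,0,-0.6],"twist": 0,"grip": 1},
    {"travel": [0,0,-0.6],"twist": 0,"grip": 1},
    {"travel": [0,0,-0.5],"twist": 0,"grip": 1},
    {"travel": [0,0,0],"twist": 0,"grip": 1},
    {"travel": [0,0,0],"twist": 0,"grip": 1},
  ],
)

```text
time: 4.65
tcp_pos: [0.4841, 0.366, 0.2975]
orientation: [-180.0, -0.0, -164.3]
force: [-0.6, -0.5, -1.1]
grip_width: 0.316
grasp_force: 11.9
```

```bash
python3 - <<'E'
from h import *
s=manip.read_state();plan([.551,.162,.30],10)
for n in("side","top"):
    c=manip.capture(n)
    g=s["tcp_pos"]+[0,0,.0187]
    i=c["img"].astype(int)
    p=proj(c,g+[0,0,-.06]);q=proj(c,g+[0,0,-.126]);print(n,"pred band",p,"tip",q)
    m=(i[...,0]>120)&(i[...,1]<70)&(i[...,2]<70)
    x,y=p.round().astype(int);r=cen(i,m,(x-18,y-18,36,36));print(r)
    cv2.imwrite(f"pics/l{n}.png",i[:,:,::-1])
    if n=="side":im=i[max(0,y-70):y+80,x-60:x+60,::-1].astype(np.uint8);cv2.imwrite("pics/s2.png",cv2.resize(im,None,fx=4,fy=4))
E
```

```text
t 4.65 tcp [0.4841 0.366  0.2975] rpy [-1.7995e+02 -1.0000e-02 -1.6427e+02] F [-0.6 -0.5 -1.1] w 0.316 gf 11.9
total units [-0.182 -4.29  -0.048] per row [-0.018 -0.429 -0.005]
side pred band [162.97941353 133.01889361] tip [166.32752946 162.96732916]
(np.float64(164.11475409836066), np.float64(133.9016393442623), 61)
top pred band [159.18519287 258.79489211] tip [169.04097999 259.7350914 ]
(np.float64(nan), np.float64(nan), 0)[ WARN:0@0.588] global loadsave.cpp:1063 imwrite_ Unsupported depth image for selected encoder is fallbacked to CV_8U.
h.py:17: RuntimeWarning: Mean of empty slice.
  v,u=np.nonzero(k); return u.mean(),v.mean(),len(u)
  ret = ret.dtype.type(ret / rcount)
```

View pics/s2.png

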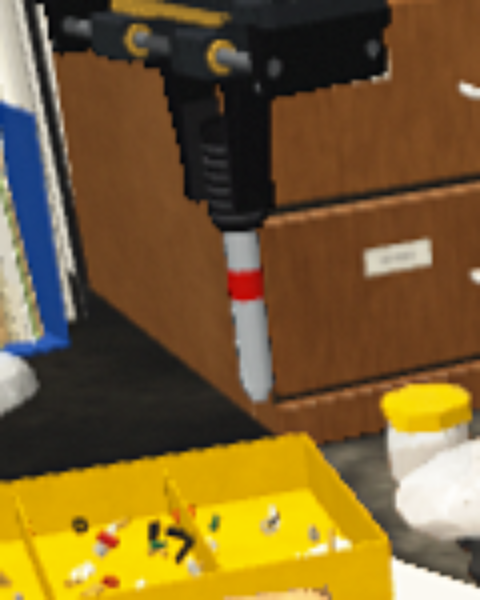

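Call:
play_rows(
  commands=[
    {"travel": [-0.02,-0.43,0],"twist": 0,"grip": 1},
    {"travel": [-0.02,-0.43,0],"twist": 0,"grip": 1},
    {"travel": [-0.02,-0.43,0],"twist": 0,"grip": 1},
    {"travel": [-0.02,-0.43,0],"twist": 0,"grip": 1},
    {"travel": [-0.02,-0.43,0],"twist": 0,"grip": 1},
    {"travel": [-0.02,-0.43,0],"twist": 0,"grip": 1},
    {"travel": [-0.02,-0.43,0],"twist": 0,"grip": 1},
    {"travel": [-0.02,-0.43,0],"twist": 0,"grip": 1},
    {"travel": [-0.02,-0.43,0],"twist": 0,"grip": 1},
    {"travel": [-0.02,-0.43,0],"twist": 0,"grip": 1},
    {"travel": [0,0,0.4],"twist": 0,"grip": 1},
    {"travel": [0,0,0.2],"twist": 0,"grip": 1},
    {"travel": [0,0,0],"twist": 0,"grip": 1},
    {"travel": [0,0,0],"twist": 0,"grip": 1},
  ],
)

```text
time: 6.15
tcp_pos: [0.5518, 0.1627, 0.2667]
orientation: [180.0, -0.1, -164.2]
force: [0.7, 0.4, -0.4]
grip_width: 0.316
grasp_force: 11.9
```

```bash
python3 - <<'E'
from h import *
s=manip.read_state();plan([.551,.162,.24],10)
c=manip.capture("side");i=c["img"]
g=s["tcp_pos"]+[0,0,.0187]
print("pred tip",proj(c,g+[0,0,-.126]),"mouth tri",proj(c,[.551,.162,.1235]))
im=i[150:250,185:305,::-1];cv2.imwrite("pics/s3.png",cv2.resize(im,None,fx=6,fy=6,interpolation=cv2.INTER_CUBIC))
E
```

```text
t 6.15 tcp [0.5518 0.1627 0.2667] rpy [ 1.7998e+02 -1.2000e-01 -1.6422e+02] F [ 0.7  0.4 -0.4] w 0.316 gf 11.9
total units [ 0.018 -0.01   0.534] per row [ 0.002 -0.001  0.053]
pred tip [241.39575256 202.34050306] mouth tri [241.92786655 219.24481795]
```

View pics/s3.png

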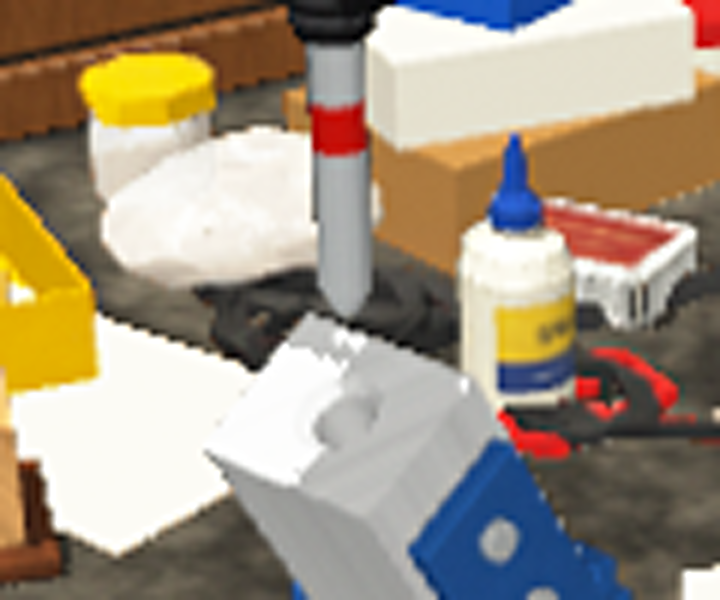

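The tip is at (347,318) and the bore mouth at (347,418) in the crop, so the rod is lined up above the mouth. Next: lower gently.

Call:
play_rows(
  commands=[
    {"travel": [-0.04,0,0.2],"twist": 0,"grip": 1},
    {"travel": [0,0,0.2],"twist": 0,"grip": 1},
    {"travel": [0,0,0.2],"twist": 0,"grip": 1},
    {"travel": [0,0,0.1],"twist": 0,"grip": 1},
    {"travel": [0,0,0.05],"twist": 0,"grip": 1},
    {"travel": [0,0,0.05],"twist": 0,"grip": 1},
    {"travel": [0,0,0],"twist": 0,"grip": 1},
    {"travel": [0,0,0],"twist": 0,"grip": 1},
  ],
)

```text
time: 7.0
tcp_pos: [0.5537, 0.1629, 0.2271]
orientation: [180.0, -0.1, -164.3]
force: [-1.0, 0.5, -1.4]
grip_width: 0.318
grasp_force: 12.0
```

Call:
play_rows(
  commands=[
    {"travel": [0,0,0.05],"twist": 0,"grip": 1},
    {"travel": [0,0,0.05],"twist": 0,"grip": 1},
    {"travel": [0,0,0],"twist": 0,"grip": 1},
  ],
)

```text
time: 7.3
tcp_pos: [0.5541, 0.163, 0.2221]
orientation: [180.0, -0.0, -164.3]
force: [-0.9, 1.1, -0.8]
grip_width: 0.315
grasp_force: 12.0
```

Call:
play_rows(
  commands=[
    {"travel": [0.11,0,0.0],"twist": 0,"grip": 1},
    {"travel": [0.11,0,0.01],"twist": 0,"grip": 1},
    {"travel": [0.11,0,0.01],"twist": 0,"grip": 1},
    {"travel": [0.11,0,0.02],"twist": 0,"grip": 1},
    {"travel": [0,0,0],"twist": 0,"grip": 1},
  ],
  squeeze=10,
)

```text
time: 7.8
tcp_pos: [0.5323, 0.1568, 0.2208]
orientation: [180.0, -0.0, -164.3]
force: [0.8, 1.2, 0.7]
grip_width: 0.319
grasp_force: 10.0
```

Call:
play_rows(
  commands=[
    {"travel": [0.11,0,0.02],"twist": 0,"grip": 1},
    {"travel": [0.11,0,0.02],"twist": 0,"grip": 1},
    {"travel": [0.1,0,0.03],"twist": 0,"grip": 1},
    {"travel": [0,0,0],"twist": 0,"grip": 1},
  ],
)

```text
time: 8.2
tcp_pos: [0.5164, 0.1524, 0.2167]
orientation: [180.0, -0.1, -164.3]
force: [0.4, 0.6, 1.0]
grip_width: 0.316
grasp_force: 10.0
```

```bash
python3 - <<'E'
from h import *
s=manip.read_state();plan([.551,.162,.24],10)
c=manip.capture("side");i=c["img"]
im=i[130:255,175:300,::-1];cv2.imwrite("pics/s4.png",cv2.resize(im,None,fx=4,fy=4,interpolation=cv2.INTER_CUBIC))
E
```

```text
t 8.2 tcp [0.5164 0.1524 0.2167] rpy [ 1.7998e+02 -1.1000e-01 -1.6426e+02] F [0.4 0.6 1. ] w 0.316 gf 10.0
total units [-0.718 -0.003 -0.467] per row [-0.072 -0.    -0.047]
```

View pics/s4.png

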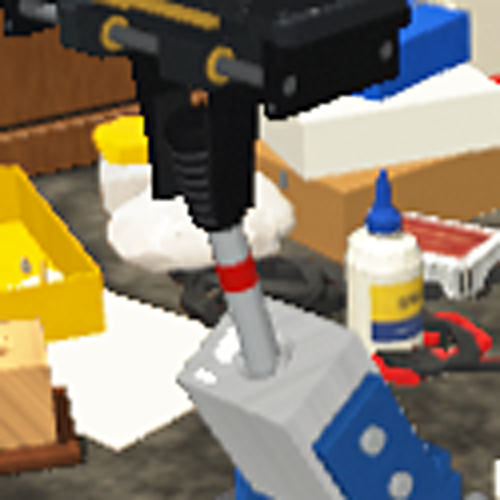

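The rod is pivoting in the pads with its nose in the bore, as intended. I'll carry on with the arc.

Call:
play_rows(
  commands=[
    {"travel": [0.1,0,0.04],"twist": 0,"grip": 1},
    {"travel": [0.1,0,0.04],"twist": 0,"grip": 1},
    {"travel": [0.1,0,0.05],"twist": 0,"grip": 1},
    {"travel": [0.1,0,0.06],"twist": 0,"grip": 1},
    {"travel": [0,0,0],"twist": 0,"grip": 1},
    {"travel": [0,0,0],"twist": 0,"grip": 1},
  ],
)

```text
time: 8.85
tcp_pos: [0.4979, 0.1469, 0.2071]
orientation: [-180.0, -0.1, -164.3]
force: [0.2, 0.4, -0.6]
grip_width: 0.316
grasp_force: 10.0
```

Call:
play_rows(
  commands=[
    {"travel": [-0.05,0,0.087],"twist": 0,"grip": 1},
    {"travel": [-0.05,0,0.087],"twist": 0,"grip": 1},
    {"travel": [0,0,0],"twist": 0,"grip": 1},
  ],
  squeeze=15,
)

```text
time: 9.15
tcp_pos: [0.5033, 0.1485, 0.1979]
orientation: [180.0, -0.1, -164.3]
force: [-0.6, 1.9, -1.6]
grip_width: 0.315
grasp_force: 15.0
```

```bash
python3 - <<'E'
from h import *
y=np.radians(15.7);fx=np.array([np.cos(y),np.sin(y),0]);u=-.5*fx+[0,0,.866]
s=manip.read_state();g=s["tcp_pos"]+[0,0,.0187];v=g-np.array([.5515,.1625,.1245])
print("along",v@u,"perp(up/+x)",v@(.866*fx+[0,0,.5]),"lat",v@[-np.sin(y),np.cos(y),0]);plan(g)
E
```

```text
along 0.10485855648734393 perp(up/+x) 0.0026441975213049515 lat -0.00044591087055265535
t 9.15 tcp [0.5033 0.1485 0.1979] rpy [ 1.7999e+02 -7.0000e-02 -1.6426e+02] F [-0.6  1.9 -1.6] w 0.315 gf 15.0
total units [ 0.     0.    -0.374] per row [ 0.     0.    -0.374]
```

Call:
play_rows(
  commands=[
    {"travel": [-0.05,0,0.087],"twist": 0,"grip": 1},
    {"travel": [-0.05,0,0.087],"twist": 0,"grip": 1},
    {"travel": [-0.05,0,0.087],"twist": 0,"grip": 1},
    {"travel": [0,0,0],"twist": 0,"grip": 1},
  ],
  squeeze=25,
)

```text
time: 9.55
tcp_pos: [0.5104, 0.1508, 0.1849]
orientation: [180.0, -0.1, -164.3]
force: [-0.4, 2.3, -3.3]
grip_width: 0.313
grasp_force: 25.0
```

Call:
play_rows(
  commands=[
    {"travel": [-0.05,0,0.087],"twist": 0,"grip": 1},
    {"travel": [-0.05,0,0.087],"twist": 0,"grip": 1},
    {"travel": [0,0,0],"twist": 0,"grip": 1},
  ],
)

```text
time: 9.85
tcp_pos: [0.5153, 0.1521, 0.1763]
orientation: [180.0, -0.0, -164.3]
force: [-0.4, 2.3, -3.8]
grip_width: 0.314
grasp_force: 25.0
```

```bash
cat >>h.py <<'E'
def bore():
    y=np.radians(15.7);fx=np.array([np.cos(y),np.sin(y),0]);u=-.5*fx+[0,0,.866]
    s=manip.read_state();g=s["tcp_pos"]+[0,0,.0187];v=g-np.array([.5515,.1625,.1245])
    print("along",v@u,"perp(up/+x)",v@(.866*fx+[0,0,.5]),"lat",v@[-np.sin(y),np.cos(y),0]);plan(g)
    print("F along",s["force"]@u)
E
python3 - <<'E'
from h import *
bore()
c=manip.capture("side");i=c["img"]
im=i[130:255,175:300,::-1];cv2.imwrite("pics/s5.png",cv2.resize(im,None,fx=4,fy=4,interpolation=cv2.INTER_CUBIC))
E
```

```text
along 0.07988022271162527 perp(up/+x) 0.00259325365539035 lat -0.0001918551766447333
t 9.85 tcp [0.5153 0.1521 0.1763] rpy [ 1.7997e+02 -3.0000e-02 -1.6427e+02] F [-0.4  2.3 -3.8] w 0.314 gf 25.0
total units [ 0.     0.    -0.374] per row [ 0.     0.    -0.374]
F along -3.389157022599145
```

View pics/s5.png

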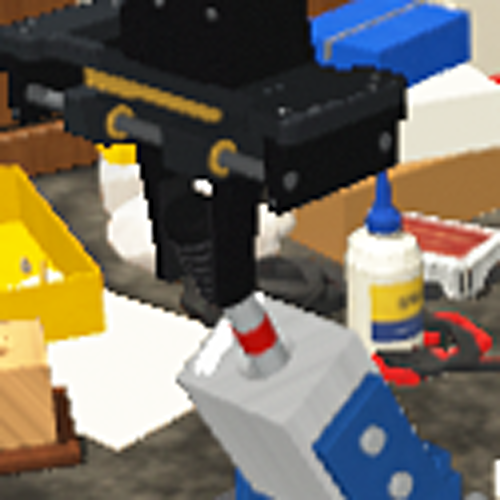

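The rod is in about 46 mm: the band at (255,335) is about 12 mm above the mouth. I'll push on, reading the force.

Call:
play_rows(
  commands=[
    {"travel": [-0.04,0,0.07],"twist": 0,"grip": 1},
    {"travel": [-0.04,0,0.07],"twist": 0,"grip": 1},
    {"travel": [0,0,0],"twist": 0,"grip": 1},
  ],
  squeeze=35,
)

```text
time: 10.2
tcp_pos: [0.5188, 0.1533, 0.1695]
orientation: [180.0, -0.1, -164.3]
force: [-2.2, 2.9, -3.0]
grip_width: 0.311
grasp_force: 35.0
```

Call:
play_rows(
  commands=[
    {"travel": [-0.03,0,0.052],"twist": 0,"grip": 1},
    {"travel": [-0.03,0,0.052],"twist": 0,"grip": 1},
    {"travel": [0,0,0],"twist": 0,"grip": 1},
  ],
)

```text
time: 10.5
tcp_pos: [0.5214, 0.1541, 0.1644]
orientation: [180.0, -0.1, -164.3]
force: [-4.1, 2.6, -1.4]
grip_width: 0.309
grasp_force: 35.0
```

```bash
python3 - <<'E'
from h import *
bore()
E
```

```text
along 0.06639356994553378 perp(up/+x) 0.0022613864205564965 lat 3.0783074119631216e-05
t 10.5 tcp [0.5214 0.1541 0.1644] rpy [ 1.7995e+02 -8.0000e-02 -1.6427e+02] F [-4.1  2.6 -1.4] w 0.309 gf 35.0
total units [ 0.001  0.    -0.374] per row [ 0.001  0.    -0.374]
F along 0.3977899416023615
```

Call:
play_rows(
  commands=[
    {"travel": [-0.04,0,0.07],"twist": 0,"grip": 1},
    {"travel": [-0.04,0,0.07],"twist": 0,"grip": 1},
    {"travel": [0,0,0],"twist": 0,"grip": 1},
  ],
)

```text
time: 10.8
tcp_pos: [0.5248, 0.1553, 0.1574]
orientation: [179.9, -0.1, -164.3]
force: [-3.5, 2.2, -1.3]
grip_width: 0.313
grasp_force: 35.0
```

```bash
python3 - <<'E'
from h import *
bore()
c=manip.capture("side");i=c["img"]
im=i[130:255,175:300,::-1];cv2.imwrite("pics/s6.png",cv2.resize(im,None,fx=4,fy=4,interpolation=cv2.INTER_CUBIC))
E
```

```text
along 0.05849289958456407 perp(up/+x) 0.001845870668868193 lat 0.0002424605398411004
t 10.8 tcp [0.5248 0.1553 0.1574] rpy [ 1.7994e+02 -1.3000e-01 -1.6426e+02] F [-3.5  2.2 -1.3] w 0.313 gf 35.0
total units [ 0.001  0.    -0.374] per row [ 0.001  0.    -0.374]
F along 0.218952298912918
```

View pics/s6.png

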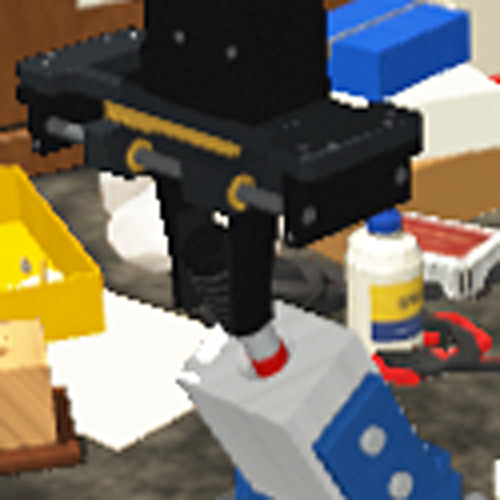

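The band at (268,362) is already going into the mouth, past the short depth, so the bore is fully drilled. I'll go on to the bottom.

Call:
play_rows(
  commands=[
    {"travel": [-0.04,0,0.07],"twist": 0,"grip": 1},
    {"travel": [-0.04,0,0.07],"twist": 0,"grip": 1},
    {"travel": [0,0,0],"twist": 0,"grip": 1},
  ],
  squeeze=45,
)

```text
time: 11.15
tcp_pos: [0.5281, 0.1564, 0.1504]
orientation: [179.9, -0.2, -164.3]
force: [-6.9, 2.8, 0.0]
grip_width: 0.308
grasp_force: 45.0
```

Call:
play_rows(
  commands=[
    {"travel": [-0.03,0,0.052],"twist": 0,"grip": 1},
    {"travel": [0,0,0],"twist": 0,"grip": 1},
  ],
)

```text
time: 11.35
tcp_pos: [0.5292, 0.1568, 0.148]
orientation: [179.9, -0.2, -164.3]
force: [-6.5, 1.8, 3.0]
grip_width: 0.312
grasp_force: 45.0
```

Call:
play_rows(
  commands=[
    {"travel": [-0.03,0,0.052],"twist": 0,"grip": 1},
    {"travel": [0,0,0],"twist": 0,"grip": 1},
  ],
)

```text
time: 11.55
tcp_pos: [0.5299, 0.1569, 0.1463]
orientation: [179.9, -0.3, -164.2]
force: [-10.2, 1.3, 8.0]
grip_width: 0.316
grasp_force: 45.0
```

```bash
python3 - <<'E'
from h import *
bore()
E
```

```text
along 0.04621616951723324 perp(up/+x) 0.0008990013454864589 lat 0.0004462874573925945
t 11.55 tcp [0.5299 0.1569 0.1463] rpy [ 179.93   -0.31 -164.24] F [-10.2   1.3   8. ] w 0.316 gf 45.0
total units [ 0.002  0.    -0.374] per row [ 0.002  0.    -0.374]
F along 11.658325320878468
```

Call:
play_rows(
  commands=[
    {"travel": [-0.03,0,0.052],"twist": 0,"grip": 1},
    {"travel": [0,0,0],"twist": 0,"grip": 1},
  ],
  squeeze=55,
)

```text
time: 11.75
tcp_pos: [0.5301, 0.157, 0.1455]
orientation: [180.0, -0.4, -164.2]
force: [-16.4, -0.4, 22.1]
grip_width: 0.306
grasp_force: 55.0
```

Call:
play_rows(
  commands=[
    {"travel": [-0.03,0,0.052],"twist": 0,"grip": 1},
    {"travel": [0,0,0],"twist": 0,"grip": 1},
    {"travel": [0,0,0],"twist": 0,"grip": 1},
  ],
)

```text
time: 12.05
tcp_pos: [0.5302, 0.157, 0.1448]
orientation: [180.0, -0.5, -164.2]
force: [-21.2, -2.2, 34.1]
grip_width: 0.309
grasp_force: 55.0
```

```bash
python3 - <<'E'
from h import *
bore()
E
```

```text
along 0.04475312239336282 perp(up/+x) 0.00046503669673661485 lat 0.00043747090791042406
t 12.05 tcp [0.5302 0.157  0.1448] rpy [ 179.97   -0.54 -164.18] F [-21.2  -2.2  34.1] w 0.309 gf 55.0
total units [ 0.004  0.    -0.374] per row [ 0.004  0.    -0.374]
F along 40.00426385136797
```

It is firmly bottomed: 40 N along the bore, 80 mm in. Next: ease the push, open and rise.

Call:
play_rows(
  commands=[
    {"travel": [0.03,0,-0.052],"twist": 0,"grip": 1},
    {"travel": [0,0,0],"twist": 0,"grip": 1},
    {"travel": [0,0,0],"twist": 0,"grip": 0.6},
    {"travel": [0,0,0],"twist": 0,"grip": 0.3},
    {"travel": [0,0,0],"twist": 0,"grip": 0},
    {"travel": [0,0,0],"twist": 0,"grip": 0},
    {"travel": [0,0,0],"twist": 0,"grip": 0},
    {"travel": [0,0,0],"twist": 0,"grip": 0},
    {"travel": [0,0,0],"twist": 0,"grip": 0},
    {"travel": [0,0,0],"twist": 0,"grip": 0},
  ],
)

```text
time: 13.05
tcp_pos: [0.5341, 0.1572, 0.143]
orientation: [-180.0, -0.0, -164.3]
force: [-0.1, -0.2, 1.0]
grip_width: 0.945
grasp_force: 0.0
```

Call:
play_rows(
  commands=[
    {"travel": [0,0,-0.2],"twist": 0,"grip": 0},
    {"travel": [0,0,-0.4],"twist": 0,"grip": 0},
    {"travel": [0,0,-0.5],"twist": 0,"grip": 0},
    {"travel": [0,0,-0.5],"twist": 0,"grip": 0},
    {"travel": [0,0,-0.5],"twist": 0,"grip": 0},
    {"travel": [0,0,-0.3],"twist": 0,"grip": 0},
    {"travel": [0,0,0],"twist": 0,"grip": 0},
    {"travel": [0,0,0],"twist": 0,"grip": 0},
  ],
)

```text
time: 13.85
tcp_pos: [0.5338, 0.1572, 0.2634]
orientation: [-180.0, 0.0, -164.3]
force: [-1.3, 1.2, 0.6]
grip_width: 1.002
grasp_force: 0.0
```

```bash
python3 - <<'E'
from h import *
plan([.41,-.02,.265])
print(manip.read_state()["joint_positions"].round(1))
im=np.zeros((600,800,3),np.uint8)
for n,(x,y,w,h),k in(("side",(185,160,100,75),0),("side",(220,285,100,112),1),("top",(365,240,80,75),2)):
    c=manip.capture(n);i=c["img"][y:y+h,x:x+w,::-1]
    i=cv2.resize(i,None,fx=4,fy=4,interpolation=cv2.INTER_CUBIC)
    r,q=((0,0),(0,400),(300,0))[k];i=i[:600-r,:800-q];im[r:r+i.shape[0],q:q+i.shape[1]]=i
cv2.imwrite("pics/s7.png",im)
E
```

```text
t 13.85 tcp [0.5338 0.1572 0.2634] rpy [-1.7999e+02  3.0000e-02 -1.6426e+02] F [-1.3  1.2  0.6] w 1.002 gf 0.0
total units [ 3.346 -2.74  -0.034] per row [ 3.346 -2.74  -0.034]
[   4.9   22.2   89.3   -0.    68.5 -100.8]
```

View pics/s7.png

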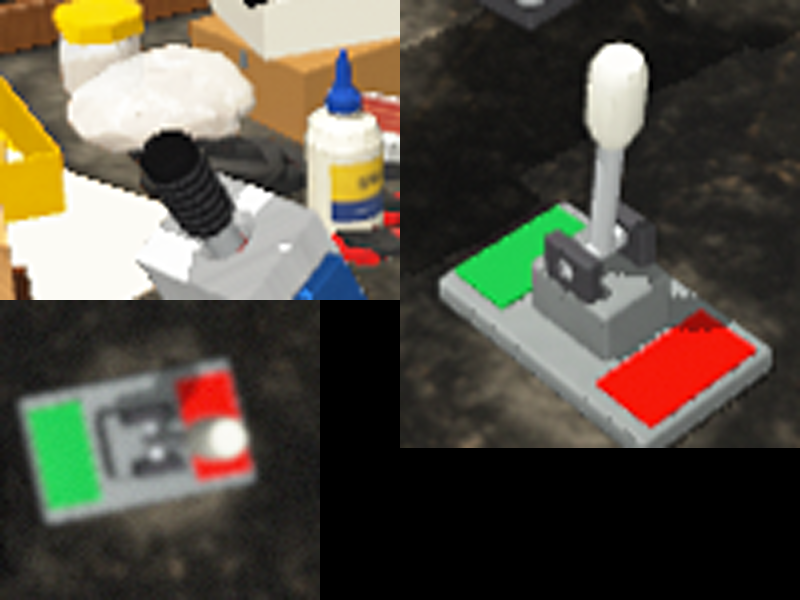

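```bash
python3 - <<'E'
from h import *
T=dict(np.load("pics/top0.npz"));S=dict(np.load("pics/side0.npz"))
y=np.radians(15.7);fx=np.array([np.cos(y),np.sin(y),0]);u=-.5*fx+[0,0,.866]
for L in(.065,.070,.075,.08):print(L,proj(S,np.array([.5515,.1625,.1245])+L*u),"seen 228,198.7")
print("pivot",onz(T,(403.8,274.2),.05))
plan([.445,-.0955,.25],10)
E
```

```text
0.065 [228.49170003 197.65933009] seen 228,198.7
0.07 [227.39555942 195.95880481] seen 228,198.7
0.075 [226.29086838 194.24501458] seen 228,198.7
0.08 [225.17752645 192.51780358] seen 228,198.7
pivot [ 0.45106539 -0.10014622  0.05      ]
t 14.0 tcp [0.5332 0.1571 0.2619] rpy [ 1.7997e+02 -1.4000e-01 -1.6427e+02] F [0.4 0.1 0.2] w 1.0 gf 0.0
total units [ 3.067 -4.385  0.245] per row [ 0.307 -0.438  0.024]
```

The handle's end stands no more than 70 mm out, so the rod is fully home, the band is in the bore, and green is right. I'll move over the flag.

Call:
play_rows(
  commands=[
    {"travel": [0.31,-0.44,0],"twist": 0,"grip": 0},
    {"travel": [0.31,-0.44,0],"twist": 0,"grip": 0},
    {"travel": [0.31,-0.44,0],"twist": 0,"grip": 0},
    {"travel": [0.31,-0.44,0],"twist": 0,"grip": 0},
    {"travel": [0.31,-0.44,0],"twist": 0,"grip": 0},
    {"travel": [0.31,-0.44,0],"twist": 0,"grip": 0},
    {"travel": [0.31,-0.44,0],"twist": 0,"grip": 0},
    {"travel": [0.31,-0.44,0],"twist": 0,"grip": 0},
    {"travel": [0.31,-0.44,0],"twist": 0,"grip": 0},
    {"travel": [0.29,-0.43,0],"twist": 0,"grip": 0},
    {"travel": [0,0,0],"twist": 0,"grip": 0},
    {"travel": [0,0,0],"twist": 0,"grip": 0},
  ],
)

```text
time: 15.2
tcp_pos: [0.445, -0.0957, 0.2624]
orientation: [179.9, -0.1, -164.4]
force: [-0.6, 0.3, 0.2]
grip_width: 1.002
grasp_force: 0.0
```

```bash
python3 - <<'E'
from h import *
plan([.445,-.0955,.095],6)
c=manip.capture("side");i=c["img"][190:400,180:360,::-1]
cv2.imwrite("pics/s8.png",cv2.resize(i,None,fx=2.8,fy=2.8,interpolation=cv2.INTER_CUBIC))
E
```

```text
t 15.2 tcp [ 0.445  -0.0957  0.2624] rpy [ 1.7991e+02 -5.0000e-02 -1.6436e+02] F [-0.6  0.3  0.2] w 1.002 gf 0.0
total units [-5.000e-03 -1.000e-03  3.349e+00] per row [-0.001 -0.     0.558]
```

View pics/s8.png

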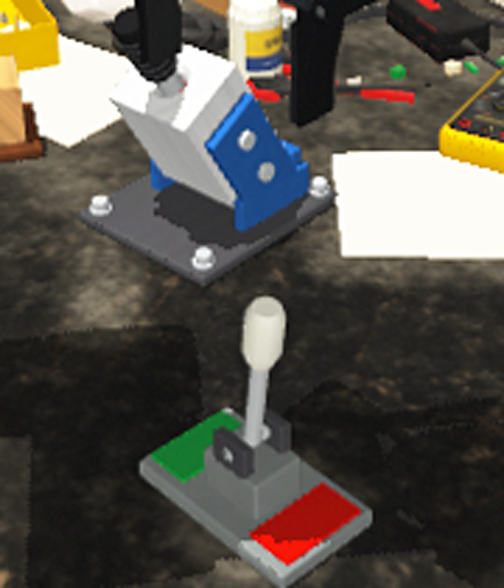

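That is enough pictures: I've viewed 11, one over the limit of 10, so I'll view no more and use numbers only. This one shows the lever free, with its knob at (265,335) in the crop and the fingers above it. I'll descend astride the knob.

Call:
play_rows(
  commands=[
    {"travel": [0,0,0.4],"twist": 0,"grip": 0},
    {"travel": [0,0,0.4],"twist": 0,"grip": 0},
    {"travel": [0,0,0.4],"twist": 0,"grip": 0},
    {"travel": [0,0,0.4],"twist": 0,"grip": 0},
    {"travel": [0,0,0.4],"twist": 0,"grip": 0},
    {"travel": [0,0,0.3],"twist": 0,"grip": 0},
    {"travel": [0,0,0.2],"twist": 0,"grip": 0},
    {"travel": [0,0,0.2],"twist": 0,"grip": 0},
    {"travel": [0,0,0.2],"twist": 0,"grip": 0},
    {"travel": [0,0,0.2],"twist": 0,"grip": 0},
    {"travel": [0,0,0.2],"twist": 0,"grip": 0},
    {"travel": [0,0,0],"twist": 0,"grip": 0},
    {"travel": [0,0,0],"twist": 0,"grip": 0},
  ],
)

```text
time: 16.55
tcp_pos: [0.4453, -0.0959, 0.0979]
orientation: [180.0, -0.0, -164.3]
force: [-0.4, 0.3, 0.7]
grip_width: 1.0
grasp_force: 0.0
```

Call:
play_rows(
  commands=[
    {"travel": [0,0.2,0],"twist": 0,"grip": 0},
    {"travel": [0,0.2,0],"twist": 0,"grip": 0},
    {"travel": [0,0.2,0],"twist": 0,"grip": 0},
    {"travel": [0,0.2,0],"twist": 0,"grip": 0},
    {"travel": [0,0.2,0],"twist": 0,"grip": 0},
    {"travel": [0,0,0],"twist": 0,"grip": 0},
  ],
)

```text
time: 17.15
tcp_pos: [0.4305, -0.0459, 0.0981]
orientation: [179.9, -0.1, -164.2]
force: [-0.6, 0.8, -0.0]
grip_width: 0.996
grasp_force: 0.0
```

Call:
play_rows(
  commands=[
    {"travel": [0,0.15,0],"twist": 0,"grip": 0},
    {"travel": [0,0.15,0],"twist": 0,"grip": 0},
    {"travel": [0,0,0],"twist": 0,"grip": 0},
  ],
)

```text
time: 17.45
tcp_pos: [0.427, -0.0323, 0.098]
orientation: [179.9, -0.1, -164.2]
force: [0.2, 0.5, 0.1]
grip_width: 1.003
grasp_force: 0.0
```

Call:
play_rows(
  commands=[
    {"travel": [0,0.06,0],"twist": 0,"grip": 0},
    {"travel": [0,0.06,0],"twist": 0,"grip": 0},
    {"travel": [0,0,0],"twist": 0,"grip": 0},
  ],
)

```text
time: 17.75
tcp_pos: [0.426, -0.0272, 0.0981]
orientation: [180.0, -0.0, -164.3]
force: [-0.0, 0.8, 0.3]
grip_width: 1.001
grasp_force: 0.2
```

```bash
python3 - <<'E'
from h import *
plan([.445,-.0955,.095])
for n in("side","top"):
    c=manip.capture(n);i=c["img"].astype(int)
    m=(i.min(2)>150)&(i.max(2)-i.min(2)<45)
    P=np.array([.451,-.1,.044]);b=np.array([-.25,.968,0])
    for a in(0,.3,.4,.5,.6,.7):
        p=proj(c,P+.077*(np.sin(a)*b+[0,0,np.cos(a)]));x,y=p.round().astype(int);print(n,a,p.round(1),i[y,x],m[y-8:y+9,x-8:x+9].sum())
E
```

```text
t 17.75 tcp [ 0.426  -0.0272  0.0981] rpy [ 1.7999e+02 -1.0000e-02 -1.6426e+02] F [-0.   0.8  0.3] w 1.001 gf 0.2
total units [ 0.004 -1.417  0.062] per row [ 0.004 -1.417  0.062]
side 0 [270.4 306.2] [29 27 25] 0
side 0.3 [259.3 301.8] [19 18 20] 0
side 0.4 [255.9 301.3] [17 18 19] 0
side 0.5 [252.7 301.2] [18 17 18] 45
side 0.6 [249.7 301.6] [17 16 19] 81
side 0.7 [247.  302.5] [131 129 121] 97
top 0 [413.1 274.5] [67 85 98] 0
top 0.3 [401.7 277.5] [49 62 71] 0
top 0.4 [397.9 278.5] [51 62 68] 0
top 0.5 [394.1 279.4] [42 58 65] 0
top 0.6 [390.5 280.2] [28 34 41] 0
top 0.7 [387.1 281. ] [39 47 53] 0
```

Call:
play_rows(
  commands=[
    {"travel": [0,0.05,0],"twist": 0,"grip": 0},
    {"travel": [0,0.05,0],"twist": 0,"grip": 0},
    {"travel": [0,0,0],"twist": 0,"grip": 0},
  ],
)

```text
time: 18.15
tcp_pos: [0.4256, -0.0238, 0.0982]
orientation: [-179.8, 0.1, -164.2]
force: [0.1, -7.4, -1.7]
grip_width: 1.001
grasp_force: 2.9
```

Call:
play_rows(
  commands=[
    {"travel": [0,-0.2,0],"twist": 0,"grip": 0},
    {"travel": [0,-0.2,0],"twist": 0,"grip": 0},
    {"travel": [0,0,-0.3],"twist": 0,"grip": 0},
    {"travel": [0,0,-0.5],"twist": 0,"grip": 0},
    {"travel": [0,0,-0.5],"twist": 0,"grip": 0},
    {"travel": [0,0,-0.5],"twist": 0,"grip": 0},
    {"travel": [0,0,-0.5],"twist": 0,"grip": 0},
    {"travel": [0,0,-0.5],"twist": 0,"grip": 0},
    {"travel": [0,0,-0.5],"twist": 0,"grip": 0},
    {"travel": [0,0,-0.3],"twist": 0,"grip": 0},
    {"travel": [0,0,0],"twist": 0,"grip": 0},
    {"travel": [0,0,0],"twist": 0,"grip": 0},
  ],
)

```text
time: 19.35
tcp_pos: [0.4298, -0.042, 0.2777]
orientation: [180.0, -0.0, -164.3]
force: [-0.2, 1.0, -0.2]
grip_width: 0.998
grasp_force: 0.0
```

```bash
python3 - <<'E'
from h import *
plan([.445,-.0955,.095])
c=manip.capture("side");i=c["img"].astype(int)
m=((i.min(2)>140)&(i.max(2)-i.min(2)<50)).astype(np.uint8);m[:270]=0;m[335:]=0;m[:,:225]=0;m[:,300:]=0
n,l,st,ce=cv2.connectedComponentsWithStats(m);k=1+st[1:,4].argmax();print("knob",st[k],ce[k])
P=np.array([.451,-.1,.044]);b=np.array([-.25,.968,0])
for a in(.4,.5,.6,.7):print(a,proj(c,P+.077*(np.sin(a)*b+[0,0,np.cos(a)])).round(1))
red=(i[...,0]>120)&(i[...,1]<80)&(i[...,2]<80)
print("red at bore",red[195:230,225:260].sum())
d=i[180:225,215:260].max(2)<45; v,u=np.nonzero(d);print("handle px",u.mean()+215,v.mean()+180,u.min()+215,v.min()+180)
E
```

```text
t 19.35 tcp [ 0.4298 -0.042   0.2777] rpy [ 1.7997e+02 -2.0000e-02 -1.6429e+02] F [-0.2  1.  -0.2] w 0.998 gf 0.0
total units [-0.005 -1.114  3.654] per row [-0.005 -1.114  3.654]
knob [238 288  29  47 454] [250.68942731 308.01321586]
0.4 [255.9 301.3]
0.5 [252.7 301.2]
0.6 [249.7 301.6]
0.7 [247.  302.5]
red at bore 0
handle px 241.33056478405317 199.75913621262458 215 180
```

```bash
python3 -c "
from station import manip
print(manip.sign_off())"
```

```text
the job is handed in; nothing more can be done
None
```

The bore is fully drilled: the rod bottomed about 80 mm in under a 40 N push and was left there with its red band inside, and the flag lever is over at its green stop. The job was handed in at about 19 s of robot time, and I viewed 11 pictures, one over the limit of 10.

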